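# Take the desk clock down from its stud

### The job

Take the blue clock down from the little hanging board so its battery can be changed: slide it up along the keyhole slot in its back until the stud's head is at the wide end, then bring it off the stud towards you without forcing it. Stand it upright and gently on the closed notebook and let go, and leave the white thermometer hanging where it is.

Things in the scene. Friction and masses are not known exactly. Their poses are not given: they have to be found in the camera images.
- clock_mid (a point): Centre of the loose blue clock: a box case 56 mm wide (y), 40 mm deep (x), 84 mm high (z), about 0.15 kg, with a round white dial and two black hands on its front (-x). Top and flat underside lie 42 mm above and below. Grip it across its width from above. It hangs with its back (+x) against the board (lean up to 2 degrees) and the stud 17 mm above this centre.
- clock_keyhole (a point): Centre of the wide end (30 x 30 mm) of the keyhole in the clock's back plate (4 mm thick), 13 mm below the clock's centre. An upright 8 mm slot runs up from it; the stud hangs at the slot's top, 30 mm above this point. Raising the clock 30 mm (22 to 36 will do) puts the stud's head in the wide end; then moving it over 12 mm squarely away from the board frees it.
- thermometer_mid (a point): Centre of the loose white thermometer, a case of the same shape, size and keyhole as the clock, with coloured marks and one red needle on its dial. It hangs on the board's other stud, 130 mm from the clock, on its left or right.
- board: Upright board of light wood, fixed, on two dark feet. Origin on the desk under the panel's middle; x out of its back, y along its width, z up; its front (-x) looks roughly to the robot. Panel 230 mm wide, 14 thick, top 137 above the desk. Two steel studs on its front at y = -65 and +65 mm, 125 mm above the desk: shank 5 mm thick, head 15 mm across and 4 thick, its outer face 9.5 mm off the panel.
- notebook: Closed tan spiral notebook lying on the desk, 210 mm along its x, 152 mm along its y, 13 mm thick; it does not move. Origin at the centre of its underside.

How it is judged:
On the way, in this order (a step that is already met when the one before it is completed fails the run):
1. the clock has been slid up along its slot, still at the board, so that the stud's head is at the wide end (z of clock_mid in the frame of board between 0.127 and 0.149 m and x of clock_mid in the frame of board above -0.037 m), for 0.05 s.
2. the clock is off the stud, in front of the board (x of clock_mid in the frame of board below -0.045 m), for 0.1 s.
At the end, for the whole second after the job is handed in: The clock stands upright (within 7 degrees) and at rest on the notebook, its centre within 90 mm of the notebook's centre along its length and 65 mm across, and the thermometer still hangs on its stud within 15 mm of where it was (x of clock_mid in the frame of notebook between -0.09 and 0.09 m and y of clock_mid in the frame of notebook between -0.065 and 0.065 m and z of clock_mid in the frame of notebook between 0.049 and 0.062 m and angle between clock_mid's own z axis and vertical below 0.12 rad and linear speed of clock below 0.02 m/s and distance of thermometer_mid from where it was at the start of the episode below 0.015 m); the robot touches nothing.
It fails at once if the thermometer is pushed about or taken down (more than 20 mm) (distance of thermometer_mid from where it was at the start of the episode above 0.02 m).
It fails at once if the clock is wrenched against the stud or board with more than 40 N (contact force between clock and board above 40 N).
It fails at once if the clock is dropped or pressed hard on the notebook (more than 40 N) (contact force between clock and notebook above 40 N).
It also fails if it takes over 40 s, if anything falls off the work surface, if the arm or the gripper's body presses on something with over 40 N, if the wrist force passes 120 N, or if a joint passes its speed limit or range.

### The arm

A 6-joint arm with a two-finger parallel gripper is mounted at the origin on the work surface; the furniture and walls round the work are solid. World frame = base frame: x ahead of the robot, y to its left, z up, the work surface at z = 0. Lengths are in m, angles in rad, forces in N, time in s.
With the tool pointing down it reaches from about 0.325 to 0.775 m from the base axis. Payload 5.5 kg.
Tool frame: the origin (TCP) lies on the mounting face of the last link; the fingertips stand 173 mm ahead of it and the grasp point (between the pads) lies 155 mm ahead of it; z points along the fingers, y is the line along which they close (so a half turn about z gives the same grasp; the last joint's range is limited). The gripper opens to 85 mm and grips with 20 to 120 N. Pads are 22 mm wide; open, the fingers measure 114 mm over their backs; the gripper's body (76 mm by 85 mm) begins 54 mm behind the grasp point. The pads swing forward as they close: fully open they stand 13 mm farther back than shut.
Start: joints at [-1.396, 0.091, 1.231, -0, 1.82, -0.057], TCP at [0.138, -0.584, 0.405] pointing down, gripper open.
Joint ranges: [-2.87, 2.87], [-0.86, 2.18], [0.17, 2.46], [-1.51, 4.65], [0.06, 2.69], [-2.65, 2.65]. Speed limits (rad/s): [2.57, 2.57, 3.01, 3.14, 3.14, 3.14].

### API

Orientations are given as a rotation vector (axis times angle).
In Python, from bench import env gives the robot as it stands.
- The arm moves only by the tool move_arm, never from a script. Its argument "series" is a list of rows, each a list of 7 numbers: the shift along the tool's x, y, z scaled (see below), then the turn, a rotation vector about the tool's x, y, z scaled (see below), then the opening, from 0 (shut) to 1 (fully open). A call has 1 to 8 rows; each row shifts and turns the commanded pose from where the row before left it, along the tool's axes as they then stand; what a row does not reach is not made up. The controller multiplies each number of a shift by 0.4 m and each number of a turn by pi/2 rad. A row lasts 1/12 s, in which the tool goes at most 41.7 mm and 7.16 degrees, less where a joint would pass 70% of its speed; a pose out of reach is approached as far as the arm can. A call with a number of a shift or a turn outside -1 to 1 is refused whole. A call with a gripper value outside its range is refused whole. The fingers move at their own pace and stop on an object; "force" is the grip in N (left out, the last holds). Time passes only in rows, so rows that do not move let the fingers close. It gives the time, the measured TCP pose, the force, the opening and the grip force at its end, in the units of the state.
- env.get_state(): the state, without advancing time (a new reading comes with each control period).
- env.camera(name): name is "scene" or "top"; returns a dict with "color" (420x560x3 uint8, red, green, blue), "camera_matrix" (3x3 intrinsics, pixels), "view" (4x4, takes a point from world to camera coordinates). Camera axes: x right, y down, z forward; pixel columns grow to the right and rows downward; lengths in m; the calibration is good to about 2 mm. A picture is of the moment at which its call begins. There is no depth.
- env.sign_off(): hands the job in; it is judged then, once.
Trained networks look in the newest picture that a camera, given by its name, has taken for a name from the list of things; names that differ only in an ending like _2 or _b are one class to them, and where a whole thing is asked for, a point or a joint stands for the part that bears it (a point fixed in the world has none). Each returns a list of dicts, best first, with "conf" (0 to 1); they miss things now and then, are a little off and sometimes report something else, mostly with a low value. They report only what shows in the picture. A call takes as long as a camera call.
- env.outline_of(camera, query): "pixels" (420x560 bool, what is visible of it) and "rect" ([left, top, width, height] in pixels, round what is visible of it).
The state is a dict: "time_s": time; "qpos": joint angles; "joint_velocities": joint speeds; "effort": joint torques, N m; "position": TCP position; "eef_rot": TCP orientation; "wrist_force": force on the tool from outside, world axes, zero at the start; "wrist_torque": the same for the moment, N m; "width": opening from 0.0 (shut) to 1.0 (fully open); "gripper_force": force on a finger pad.
Only numpy, scipy, OpenCV 4.12 (cv2) and the standard library are available. Lean on these libraries where they do the work, as an engineer would, in place of code of your own. Each camera call takes 0.05 s, during which the arm holds its last target. There are 200 camera calls.

## Working session

There is one attempt and no reset: what is moved stays moved. The work goes in short steps, Python scripts to look and compute and a tool call to move; the robot and the scene stay as the last step left them, time stands still between calls to the robot, and variables do not carry over. Pictures are saved under pics/ and viewed, at most 10 in all, crops included, and the job is handed in when it is done.

Besides the shell and the picture viewer there is one more tool, called as a command line: name --pt "numbers of a row" for each row, then --argument value for the rest. move_arm: Moves the arm, as the interface text tells. Shifts and turns lie within -1 to 1; 1 stands for 0.4 m of shift or pi/2 rad of turn. Its arguments: {"type":"object","properties":{"series":{"type":"array"},"force":{"type":"number"}},"required":["series"]}

```bash
mkdir -p pics; ls
cat > h.py <<'E'
import numpy as np,cv2
from bench import env
def cam(n):
    c=env.camera(n); return c
E
python3 - <<'E'
from h import *
s=env.get_state(); print(s['time_s'],s['position'],s['eef_rot'],s['width'])
ims=[]
for n in('scene','top'):
    c=cam(n); np.savez(n+'.npz',**c); ims.append(c['color'])
    print(n,c['camera_matrix'].tolist(),np.round(c['view'],4).tolist())
    cv2.imwrite(f'pics/{n}0.png',c['color'][:,:,::-1])
    for q in('clock_mid','thermometer_mid','board','notebook'):
        for o in env.outline_of(n,q)[:2]: 
            print(q,round(o['conf'],2),o['rect'],o['pixels'].sum(),cv2.minAreaRect(np.argwhere(o['pixels'])[:,::-1].astype(np.float32)))
E
```

```text
pics
0.0 [ 0.1378549  -0.58401243  0.40353905] [-3.11856233e+00 -3.63065758e-01  1.77112560e-04] 0.9977551878015732
scene [[421.2739029615799, 0.0, 281.5604259434369], [0.0, 421.2739029615799, 202.7083248061722], [0.0, 0.0, 1.0]] [[0.5143, -0.8576, 0.0019, -0.3652], [-0.4048, -0.2447, -0.881, 0.2743], [0.756, 0.4524, -0.4731, 0.4931], [0.0, 0.0, 0.0, 1.0]]
clock_mid 0.88 [243.2, 142.5, 32.2, 48.5] 1262 ((260.5, 167.5), (45.0, 31.0), 90.0)
thermometer_mid 0.83 [294.1, 157.0, 35.7, 52.1] 1472 ((311.0, 183.0), (48.0, 34.0), 90.0)
board 0.74 [247.9, 150.0, 98.5, 86.2] 2565 ((302.04779052734375, 190.90614318847656), (99.88159942626953, 63.74864959716797), 19.855213165283203)
notebook 0.57 [235.3, 246.4, 139.9, 103.1] 7763 ((305.96575927734375, 290.21978759765625), (90.71392822265625, 112.63261413574219), 37.03038787841797)
top [[394.00029711455716, 0.0, 279.01562996002485], [0.0, 394.00029711455716, 211.5502338666014], [0.0, 0.0, 1.0]] [[-0.0158, -0.9999, 0.0013, -0.0673], [-0.9837, 0.0153, -0.1791, 0.5556], [0.179, -0.0041, -0.9838, 0.8285], [0.0, 0.0, 0.0, 1.0]]
clock_mid 0.86 [222.5, 154.8, 32.6, 29.1] 794 ((239.60586547851562, 171.62351989746094), (30.44851303100586, 28.301010131835938), 4.39870548248291)
thermometer_mid 0.84 [287.0, 161.9, 31.4, 28.7] 754 ((302.39495849609375, 175.6809539794922), (27.94547462463379, 28.25736427307129), 3.5763344764709473)
board 0.92 [217.1, 152.9, 112.1, 35.2] 1260 ((271.133544921875, 168.83070373535156), (110.44715118408203, 29.226627349853516), 4.573921203613281)
notebook 0.89 [311.5, 220.4, 69.6, 92.8] 6051 ((344.0, 266.0), (94.0, 66.0), 90.0)
```

View pics/scene0.png

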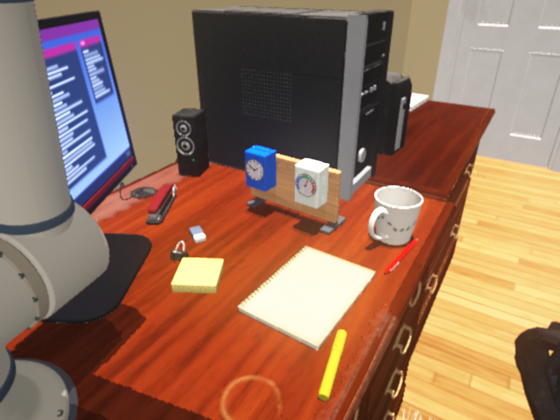

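View pics/top0.png

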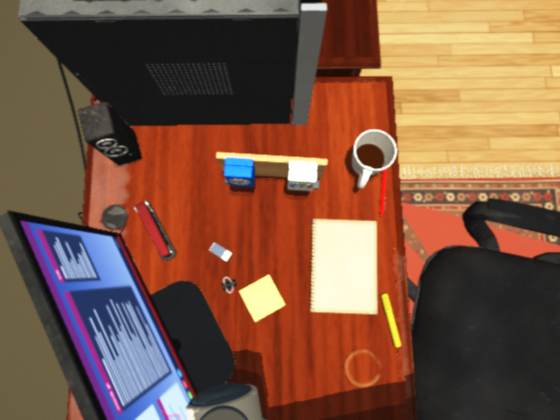

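The clock (blue, scene ≈(260,168), top ≈(240,172)) hangs left, and the thermometer (top ≈(302,176)) right. The notebook is at top ≈(344,266), with the mug to the right of the board.

```bash
cat >> h.py <<'E'
from scipy.optimize import least_squares
D=[(np.cos(a),np.sin(a)) for a in np.arange(0,2*np.pi,np.pi/6)]
def proj(c,P):
    v=np.asarray(c['view']);q=(P@v[:3,:3].T+v[:3,3])@np.asarray(c['camera_matrix']).T
    return q[:,:2]/q[:,2:]
def box(x,y,yaw,z,d):
    g=np.array([[i,j,k] for i in(-.5,.5) for j in(-.5,.5) for k in(-.5,.5)])*d
    R=np.array([[np.cos(yaw),-np.sin(yaw),0],[np.sin(yaw),np.cos(yaw),0],[0,0,1]])
    return g@R.T+[x,y,z]
def sup(p): return (p@np.array(D).T).max(0)
def mask(n,q):
    o=env.outline_of(n,q)
    return sup(np.argwhere(o[0]['pixels'])[:,::-1]+.0) if o and o[0]['conf']>.4 else None
def fit(cs,q,z,d,x0,zfree=False,masks=None):
    ms={n:mask(n,q) for n in cs}
    def f(p):
        zz=p[3] if zfree else z
        return np.concatenate([sup(proj(cs[n],box(p[0],p[1],p[2],zz,d)))-ms[n] for n in cs if ms[n] is not None])
    r=least_squares(f,list(x0)+([z] if zfree else []),loss='soft_l1')
    return r.x,np.sqrt(np.mean(f(r.x)**2)),f(r.x)
C=np.array([.04,.056,.084])
E
python3 - <<'E'
from h import *
cs={n:cam(n) for n in('scene','top')}
for q in('clock_mid','thermometer_mid'):
  for sub in (cs,{'top':cs['top']},{'scene':cs['scene']}):
    for zf in(False,True):
        x,e,_=fit(sub,q,.108,C,(.6,0,0),zf); print(q,list(sub),np.round(x,4),round(e,2))
for sub in (cs,{'top':cs['top']},{'scene':cs['scene']}):
    x,e,_=fit(sub,'notebook',.0065,np.array([.21,.152,.013]),(.4,-.2,0)); print('nb',np.round(x,4),round(e,2))
# board top edge in the top view
c=cs['top'];m=env.outline_of('top','board')[0]['pixels']
K=np.asarray(c['camera_matrix']);v=np.asarray(c['view'])
def ray(u,z):
    d=v[:3,:3].T@np.linalg.solve(K,[*u,1]);o=-v[:3,:3].T@v[:3,3];return o+d*(z-o[2])/d[2]
e=np.array([[col,np.flatnonzero(m[:,col])[0]-.5] for col in range(222,325)])
w=np.array([ray(u,.137) for u in e]); k=np.polyfit(w[:,1],w[:,0],1); print('board top back edge: yaw',-np.arctan(k[0]),'x0',k[1],w[[0,-1]],np.std(w[:,0]-np.polyval(k,w[:,1])))
E
```

```text
clock_mid ['scene', 'top'] [ 0.6295  0.0042 -0.0478] 1.26
clock_mid ['scene', 'top'] [ 0.63    0.0046 -0.0745  0.1067] 1.24
clock_mid ['top'] [ 0.6296  0.0036 -0.0247] 1.16
clock_mid ['top'] [0.6438 0.0091 0.0301 0.06  ] 0.69
clock_mid ['scene'] [ 0.6292  0.0063 -0.3187] 1.18
clock_mid ['scene'] [ 0.6702  0.0332 -0.0893  0.0861] 0.37
thermometer_mid ['scene', 'top'] [ 0.6187 -0.1246 -0.0067] 1.01
thermometer_mid ['scene', 'top'] [ 0.6186 -0.1248 -0.0945  0.108 ] 0.93
thermometer_mid ['top'] [ 0.6189 -0.1256  0.0164] 0.86
thermometer_mid ['top'] [ 0.6269 -0.1274  0.0365  0.08  ] 0.62
thermometer_mid ['scene'] [ 0.6186 -0.1238 -0.1819] 0.96
thermometer_mid ['scene'] [ 0.6463 -0.11   -0.1032  0.0935] 0.32
nb [ 0.4373 -0.2209 -0.031 ] 1.99
nb [ 0.4359 -0.2209 -0.0312] 1.78
nb [ 0.4388 -0.2207 -0.0263] 2.18
board top back edge: yaw -0.07685874863201132 x0 0.661610733442354 [[ 0.66638807  0.04000099  0.137     ]
 [ 0.64596471 -0.16982816  0.137     ]] 0.001300840435778841
```

move_arm --pt "0.07 -0.065 0 0 0 0.05 1" --pt "0.07 -0.065 0 0 0 0.05 1" --pt "0.07 -0.065 0 0 0 0.05 1" --pt "0.07 -0.065 0 0 0 0.05 1" --pt "0.056 -0.08 0 0 0 0 1" --pt "0.056 -0.08 0 0 0 0 1" --pt "0.056 -0.08 0 0 0 0 1" --pt "0.056 -0.08 0 0 0 0 1"

```text
time_s: 2.32
position: [0.3375, -0.3465, 0.4049]
eef_rot: [3.138, -0.13, 0.001]
wrist_force: [0.7, -0.3, 0.0]
width: 1.0
gripper_force: 0.0
```

```bash
cat >> h.py <<'E'
from scipy.spatial.transform import Rotation as R
def goto(p,yaw=None):
    s=env.get_state();T=R.from_rotvec(s['eef_rot']);M=T.as_matrix()
    print('t',round(s['time_s'],2),'pos',np.round(s['position'],4),'psi',round(np.arctan2(M[1,0],M[0,0]),4),'zax',np.round(M[:,2],4),'w',round(s['width'],3),'gf',s['gripper_force'],'F',np.round(s['wrist_force'],1))
    t=np.array(p)-s['position']; print('shift/.4 in tool axes',np.round(M.T@t/.4,3))
    if yaw is not None:
        G=np.array([[np.cos(yaw),np.sin(yaw),0],[np.sin(yaw),-np.cos(yaw),0],[0,0,-1]]); print('turn',np.round((T.inv()*R.from_matrix(G)).as_rotvec()/(np.pi/2),4))
E
python3 -c "
from h import *
goto((.6285,.0042,.40),-.08)"
```

```text
t 2.32 pos [ 0.3375 -0.3465  0.4049] psi -0.0827 zax [ 5.e-04 -5.e-04 -1.e+00] w 1.0 gf 0.0 F [ 0.7 -0.3  0. ]
shift/.4 in tool axes [ 0.653 -0.934  0.012]
turn [ 0.0003 -0.0003 -0.0017]
```

move_arm --pt "0.054 -0.078 0 0 0 0 1" --pt "0.054 -0.078 0 0 0 0 1" --pt "0.054 -0.078 0 0 0 0 1" --pt "0.054 -0.078 0 0 0 0 1" --pt "0.054 -0.078 0 0 0 0 1" --pt "0.054 -0.078 0 0 0 0 1" --pt "0.054 -0.078 0 0 0 0 1" --pt "0.054 -0.078 0 0 0 0 1"

```text
time_s: 2.98
position: [0.5303, -0.1118, 0.4049]
eef_rot: [3.139, -0.129, 0.001]
wrist_force: [1.4, -0.5, 0.0]
width: 0.999
gripper_force: 0.0
```

move_arm --pt "0.054 -0.078 0 0 0 0 1" --pt "0.054 -0.078 0 0 0 0 1" --pt "0.054 -0.078 0 0 0 0 1" --pt "0.054 -0.078 0 0 0 0 1" --pt "0 0 0 0 0 0 1" --pt "0 0 0 0 0 0 1"

```text
time_s: 3.48
position: [0.6268, 0.0054, 0.4032]
eef_rot: [3.139, -0.125, -0.004]
wrist_force: [0.6, 0.2, -0.6]
width: 1.0
gripper_force: 0.0
```

```bash
python3 -c "
from h import *
c=cam('scene');a=c['color'][110:260,200:390]
cv2.imwrite('pics/s1.png',cv2.resize(a,None,fx=4,fy=4,interpolation=2)[:,:,::-1])
goto((.6285,.0042,.275),-.08)"
```

```text
t 3.53 pos [0.6262 0.0042 0.404 ] psi -0.081 zax [-1.4e-03 -4.0e-04 -1.0e+00] w 0.999 gf 0.0 F [-0.1 -0.3  0. ]
shift/.4 in tool axes [ 0.006 -0.001  0.322]
turn [ 0.0003  0.0009 -0.0007]
```

View pics/s1.png

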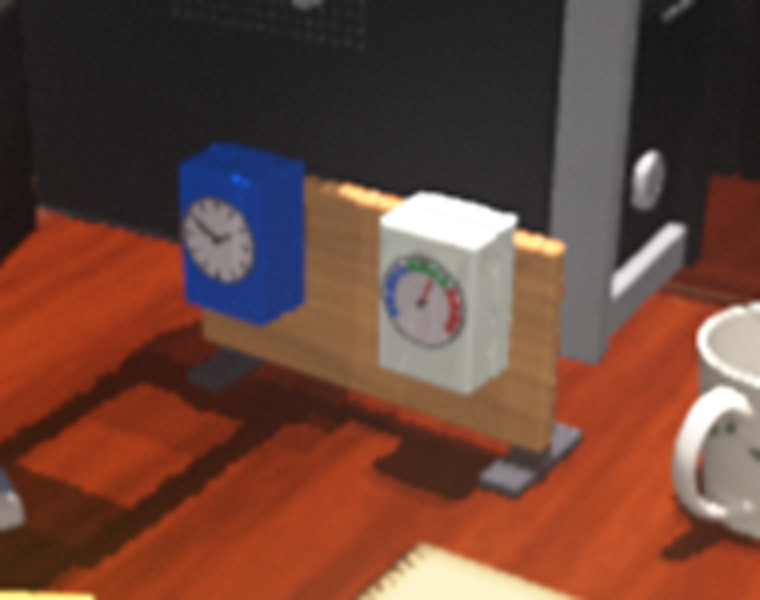

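The clock hangs squarely at crop (243,235) and the thermometer at (447,290). Neither has been disturbed and the gap between them is clear, so I'm descending.

move_arm --pt "0.004 0 0.06 0 0 0 1" --pt "0 0 0.06 0 0 0 1" --pt "0 0 0.06 0 0 0 1" --pt "0 0 0.05 0 0 0 1" --pt "0 0 0.04 0 0 0 1" --pt "0 0 0.03 0 0 0 1" --pt "0 0 0.02 0 0 0 1" --pt "0 0 0 0 0 0 1"

```text
time_s: 4.2
position: [0.6268, 0.0027, 0.2751]
eef_rot: [3.139, -0.131, -0.004]
wrist_force: [-0.2, -0.3, 0.1]
width: 1.005
gripper_force: 0.0
```

```bash
python3 -c "
from h import *
ims=[]
for n,(r,q) in dict(scene=(60,200),top=(90,180)).items():
    c=cam(n);ims.append(cv2.resize(c['color'][r:r+190,q:q+130],None,fx=3,fy=3,interpolation=2))
cv2.imwrite('pics/s2.png',np.hstack(ims)[:,:,::-1])
goto((.6285,.0042,.275),-.08)"
```

```text
t 4.3 pos [0.6274 0.0031 0.2777] psi -0.083 zax [ 1.1e-03 -2.0e-04 -1.0e+00] w 1.0 gf 0.0 F [-0.3  0.1  0.4]
shift/.4 in tool axes [ 0.002 -0.003  0.007]
turn [ 0.     -0.0007 -0.0019]
```

View pics/s2.png

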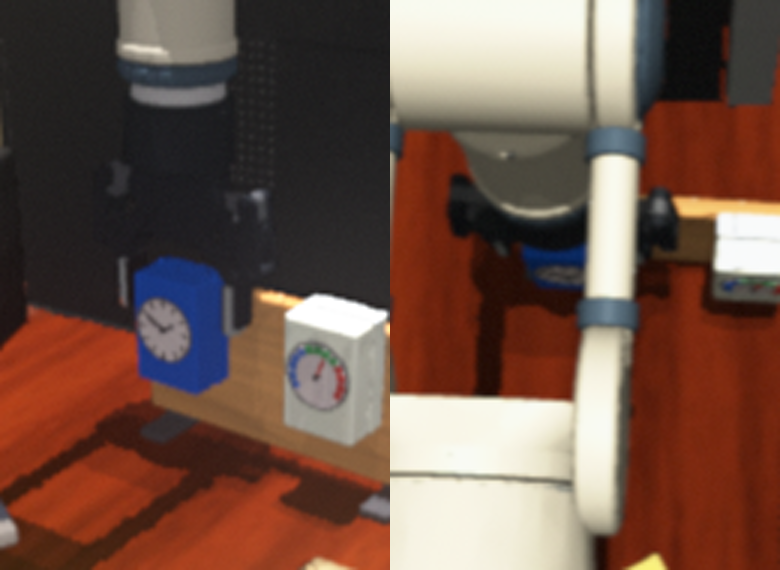

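The fingers straddle the clock, one on each side and clear of the thermometer. I'm closing gently.

move_arm --pt "0 0 0.005 0 0 0 0.8" --pt "0 0 0 0 0 0 0.7" --pt "0 0 0 0 0 0 0.64" --pt "0 0 0 0 0 0 0.6" --pt "0 0 0 0 0 0 0.5" --pt "0 0 0 0 0 0 0.4" --force 22

```text
time_s: 4.8
position: [0.6276, 0.0036, 0.2757]
eef_rot: [-3.139, 0.129, -0.002]
wrist_force: [-1.4, 0.8, 3.6]
width: 0.652
gripper_force: 25.0
```

```bash
python3 -c "
from h import *
goto((.6285,.0042,.275),-.08);s=env.get_state();print(s['wrist_torque'])"
```

```text
t 4.8 pos [0.6276 0.0036 0.2757] psi -0.0822 zax [ 0.0016 -0.     -1.    ] w 0.652 gf 24.972477927803993 F [-1.4  0.8  3.6]
shift/.4 in tool axes [ 0.002 -0.002  0.002]
turn [-0.     -0.001  -0.0014]
[ 0.04465581 -0.04101542 -0.00795512]
```

move_arm --pt "0 0 -0.01 0 0 0 0.4" --pt "0 0 -0.015 0 0 0 0.4" --pt "0 0 -0.015 0 0 0 0.4" --force 30

```text
time_s: 5.05
position: [0.6273, 0.0036, 0.2902]
eef_rot: [-3.139, 0.129, 0.003]
wrist_force: [0.5, -0.3, -1.1]
width: 0.652
gripper_force: 32.2
```

move_arm --pt "0 0 -0.015 0 0 0 0.4" --pt "0 0 -0.015 0 0 0 0.4" --pt "0 0 -0.005 0 0 0 0.4" --pt "0 0 0 0 0 0 0.4" --pt "0 0 0 0 0 0 0.4"

```text
time_s: 5.47
position: [0.6275, 0.0035, 0.3048]
eef_rot: [3.139, -0.129, 0.0]
wrist_force: [-0.5, 0.2, -1.4]
width: 0.651
gripper_force: 32.2
```

```bash
python3 -c "
from h import *
cs={'scene':cam('scene')}
ms=env.outline_of('scene','clock_mid');print([(o['conf'],o['rect']) for o in ms])
c=cs['scene'];cv2.imwrite('pics/s3.png',cv2.resize(c['color'][90:230,200:340],None,fx=4,fy=4,interpolation=2)[:,:,::-1])
for z in(.108,.138): p=proj(c,box(.6295,.0042,-.08,z,C));print(z,p.min(0),p.max(0))
goto((.6285,.0042,.275),-.08)"
```

```text
[(0.6, [244.3, 131.4, 33.8, 48.4]), (0.34, [248.7, 150.6, 98.2, 82.7])]
0.108 [244.51470541 144.10089095] [276.86254281 191.44583165]
0.138 [243.94794831 131.01536129] [276.8161463  178.85274192]
t 5.57 pos [0.6274 0.0035 0.3042] psi -0.0824 zax [-6.e-04  0.e+00 -1.e+00] w 0.651 gf 32.240926176309586 F [ 0.7 -0.4 -0.6]
shift/.4 in tool axes [ 0.003 -0.002  0.073]
turn [ 0.      0.0004 -0.0015]
```

View pics/s3.png

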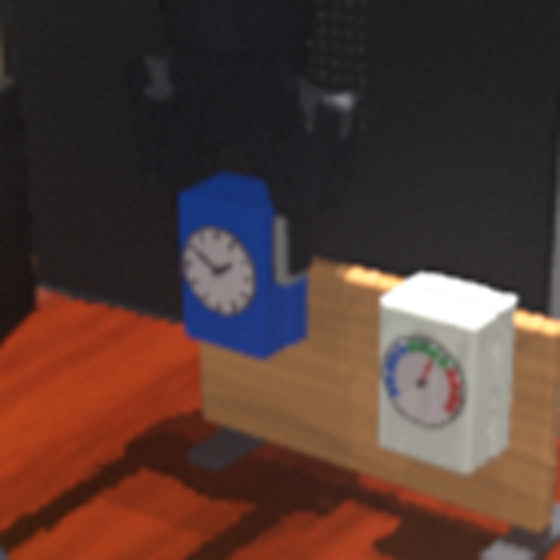

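The clock has risen about 29 mm (scene rect top 143→131) and the grip is steady. Next I'm pulling it straight off, carefully at first.

move_arm --pt "-0.01 0 -0.001 0 0 0 0.4" --pt "-0.012 0 0 0 0 0 0.4"

```text
time_s: 5.73
position: [0.6184, 0.0042, 0.3046]
eef_rot: [3.139, -0.129, -0.001]
wrist_force: [0.0, 0.6, -1.5]
width: 0.653
gripper_force: 32.2
```

move_arm --pt "-0.015 0 0 0 0 0 0.4" --pt "-0.015 0 0 0 0 0 0.4" --pt "-0.03 0 0 0 0 0 0.4" --pt "-0.04 0 0 0 0 0 0.4" --pt "-0.05 0 0 0 0 0 0.4" --pt "0 0 0 0 0 0 0.4"

```text
time_s: 6.23
position: [0.5563, 0.0095, 0.3051]
eef_rot: [-3.139, 0.129, 0.003]
wrist_force: [0.1, -0.7, -1.5]
width: 0.651
gripper_force: 32.3
```

```bash
python3 -c "
from h import *
c=cam('scene');cam('top')
for n in('scene','top'):
  for q in('clock_mid','thermometer_mid'):print(n,q,[(round(o['conf'],2),o['rect']) for o in env.outline_of(n,q)[:1]])
s=env.get_state();x,y,z=s['position']
p=proj(c,box(x+.001,y,-.08,.137,C));print(p.min(0),np.ptp(p,0))
goto((.434,-.22,.31),-.08)"
```

```text
scene clock_mid [(0.72, [220.4, 141.2, 35.2, 52.8])]
scene thermometer_mid [(0.71, [293.1, 158.0, 37.4, 48.6])]
top clock_mid []
top thermometer_mid [(0.88, [288.2, 161.8, 30.1, 30.8])]
[221.65788202 140.39584366] [35.74377448 50.83515907]
t 6.53 pos [0.5593 0.0091 0.3051] psi -0.0825 zax [ 4.e-04 -0.e+00 -1.e+00] w 0.649 gf 32.26084940135479 F [ 0.8 -0.  -1.7]
shift/.4 in tool axes [-0.265  0.597 -0.012]
turn [-0.     -0.0002 -0.0016]
```

move_arm --pt "-0.05 0.06 0 0 0 0 0.4" --pt "-0.05 0.06 0 0 0 0 0.4" --pt "-0.05 0.06 0 0 0 0 0.4" --pt "-0.05 0.06 0 0 0 0 0.4" --pt "-0.016 0.088 0 0 0 0 0.4" --pt "-0.016 0.088 0 0 0 0 0.4" --pt "-0.016 0.088 0 0 0 0 0.4" --pt "-0.016 0.088 0 0 0 0 0.4"

```text
time_s: 7.2
position: [0.4337, -0.2198, 0.3053]
eef_rot: [3.139, -0.129, 0.001]
wrist_force: [0.9, 0.4, -1.4]
width: 0.652
gripper_force: 32.5
```

move_arm --pt "0 0 0.05 0 0 0 0.4" --pt "0 0 0.05 0 0 0 0.4" --pt "0 0 0.04 0 0 0 0.4" --pt "0 0 0.03 0 0 0 0.4" --pt "0 0 0.01 0 0 0 0.4" --pt "0 0 0 0 0 0 0.4"

```text
time_s: 7.7
position: [0.4341, -0.218, 0.2319]
eef_rot: [-3.138, 0.129, 0.003]
wrist_force: [0.6, -0.0, -1.1]
width: 0.65
gripper_force: 32.7
```

```bash
python3 -c "
from h import *
c=cam('scene')
o=env.outline_of('scene','clock_mid');print([(round(o['conf'],2),o['rect']) for o in o[:1]])
s=env.get_state();x,y,z=s['position']
for zz in(z-.1677,.055):
  p=proj(c,box(x+.001,y,-.08,zz,C));print(p.min(0),p.max(0))
cv2.imwrite('pics/s4.png',cv2.resize(c['color'][150:350,200:400],None,fx=3,fy=3,interpolation=2)[:,:,::-1])
goto((.436,-.221,.2227),-.08)"
```

```text
[(0.69, [285.7, 227.2, 43.9, 68.0])]
[288.39890809 227.02989286] [332.00663332 292.26284482]
[288.33560699 232.77307203] [331.59628833 297.64733551]
t 7.8 pos [ 0.4346 -0.2181  0.234 ] psi -0.0819 zax [ 9.e-04 -6.e-04 -1.e+00] w 0.651 gf 32.73818850517273 F [-0.5 -0.4 -2.6]
shift/.4 in tool axes [0.004 0.007 0.028]
turn [ 0.0003 -0.0006 -0.0012]
```

View pics/s4.png

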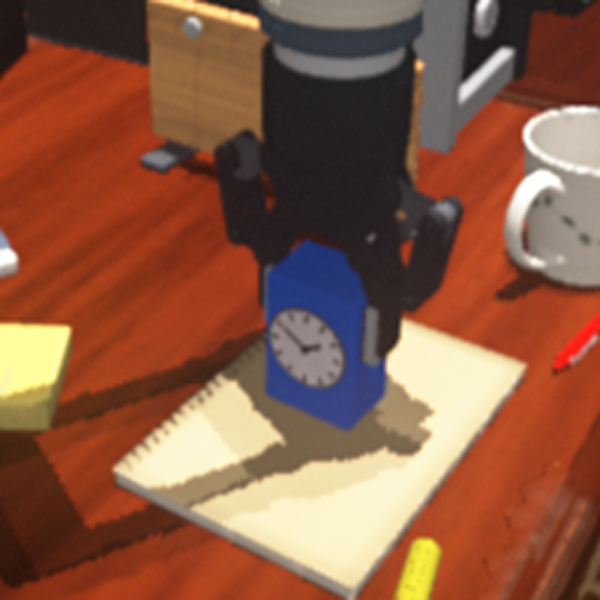

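The clock is upright over the notebook (crop (325,335)), with its base about 9 mm up. I'm lowering slowly, watching the wrist force.

move_arm --pt "0 0 0.006 0 0 0 0.4" --pt "0 0 0.005 0 0 0 0.4" --pt "0 0 0.004 0 0 0 0.4" --pt "0 0 0 0 0 0 0.4"

```text
time_s: 8.13
position: [0.4342, -0.218, 0.227]
eef_rot: [3.139, -0.129, 0.0]
wrist_force: [-0.2, -0.2, -1.7]
width: 0.651
gripper_force: 32.7
```

move_arm --pt "0 0 0.003 0 0 0 0.4" --pt "0 0 0.003 0 0 0 0.4" --pt "0 0 0 0 0 0 0.4"

```text
time_s: 8.38
position: [0.4341, -0.2181, 0.2244]
eef_rot: [-3.139, 0.129, 0.001]
wrist_force: [-0.3, -1.1, -1.9]
width: 0.654
gripper_force: 32.7
```

move_arm --pt "0 0 0.002 0 0 0 0.4" --pt "0 0 0.002 0 0 0 0.4" --pt "0 0 0 0 0 0 0.4"

```text
time_s: 8.63
position: [0.4341, -0.2181, 0.2229]
eef_rot: [-3.139, 0.129, 0.0]
wrist_force: [-0.4, -0.4, -1.0]
width: 0.652
gripper_force: 32.7
```

move_arm --pt "0 0 0.002 0 0 0 0.4" --pt "0 0 0 0 0 0 0.4"

```text
time_s: 8.8
position: [0.4341, -0.2181, 0.2221]
eef_rot: [-3.139, 0.129, 0.0]
wrist_force: [-0.6, -0.7, -2.3]
width: 0.652
gripper_force: 32.7
```

move_arm --pt "0 0 0.002 0 0 0 0.4" --pt "0 0 0 0 0 0 0.4"

```text
time_s: 8.97
position: [0.4341, -0.2181, 0.2213]
eef_rot: [-3.139, 0.129, 0.0]
wrist_force: [0.6, -0.2, -0.7]
width: 0.655
gripper_force: 32.7
```

move_arm --pt "0 0 0.002 0 0 0 0.4" --pt "0 0 0 0 0 0 0.4"

```text
time_s: 9.13
position: [0.4341, -0.2181, 0.2205]
eef_rot: [-3.139, 0.129, 0.0]
wrist_force: [-0.1, 0.0, -2.6]
width: 0.656
gripper_force: 32.7
```

move_arm --pt "0 0 0.002 0 0 0 0.4" --pt "0 0 0.002 0 0 0 0.4" --pt "0 0 0 0 0 0 0.4"

```text
time_s: 9.38
position: [0.4342, -0.2181, 0.22]
eef_rot: [3.139, -0.129, 0.001]
wrist_force: [-1.9, 1.1, 4.0]
width: 0.651
gripper_force: 33.3
```

Contact made (about 6 N, gentle). Releasing and retreating.

move_arm --pt "0 0 0 0 0 0 0.68" --pt "0 0 0 0 0 0 0.72" --pt "0 0 0 0 0 0 0.85" --pt "0 0 0 0 0 0 1" --pt "0 0 0 0 0 0 1" --pt "0 0 0 0 0 0 1"

```text
time_s: 9.88
position: [0.4341, -0.2181, 0.2189]
eef_rot: [-3.139, 0.129, 0.0]
wrist_force: [-0.3, 0.8, -0.4]
width: 0.997
gripper_force: 0.0
```

move_arm --pt "0 0 -0.02 0 0 0 1" --pt "0 0 -0.04 0 0 0 1" --pt "0 0 -0.06 0 0 0 1" --pt "0 0 -0.08 0 0 0 1" --pt "0 0 -0.08 0 0 0 1" --pt "0 0 -0.08 0 0 0 1" --pt "0 0 0 0 0 0 1" --pt "0 0 0 0 0 0 1"

```text
time_s: 10.55
position: [0.4343, -0.2182, 0.3665]
eef_rot: [3.136, -0.129, 0.008]
wrist_force: [0.2, -0.5, -0.7]
width: 1.0
gripper_force: 0.0
```

```bash
python3 -c "
from h import *
c=cam('scene');cam('top')
for n in('scene','top'):
  for q in('clock_mid','thermometer_mid'):print(n,q,[(round(o['conf'],2),o['rect']) for o in env.outline_of(n,q)[:1]])
cv2.imwrite('pics/s5.png',cv2.resize(c['color'][140:350,200:400],None,fx=2.8,fy=2.8,interpolation=2)[:,:,::-1])
print(env.get_state()['position'],env.get_state()['width'])
x,e,_=fit({'scene':c},'clock_mid',.055,C,(.434,-.218,-.08));print(x,e)"
```

```text
scene clock_mid [(0.57, [288.7, 237.4, 40.2, 61.3])]
scene thermometer_mid [(0.62, [296.3, 158.2, 31.1, 49.5])]
top clock_mid [(0.48, [328.3, 260.0, 12.8, 11.2])]
top thermometer_mid [(0.67, [287.5, 159.0, 27.9, 34.5])]
[ 0.43403665 -0.21808323  0.36153855] 0.9961580054657952
[ 0.43086091 -0.21933452 -0.19111143] 1.6568707782275467
```

View pics/s5.png

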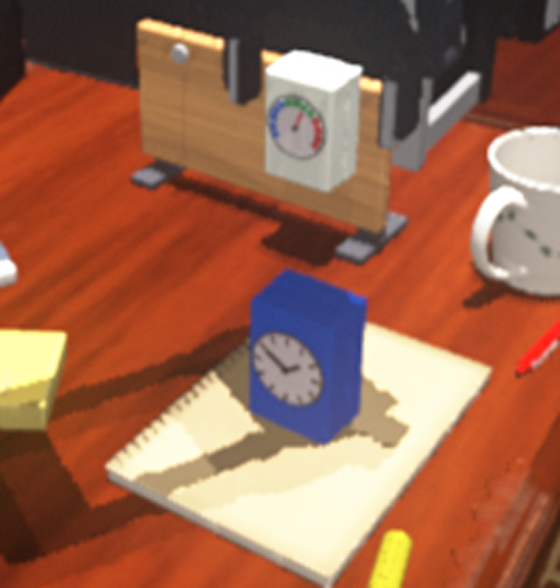

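The clock stands upright mid-notebook (crop (307,355)), the thermometer still hangs at (312,120), and the gripper is clear of both.

```bash
python3 -c "
from bench import env
print(env.sign_off())"
```

```text
the job is handed in; nothing more can be done
None
```

The clock was slid up, taken off its stud and now stands upright on the notebook, the thermometer still hangs on its stud, and the job is handed in (the sign-off returned no verdict).

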